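# Snap a die plate into a spring vice and switch on the lamp

## Task

Set the loose aluminium die plate up for work: it lies on top of the two jaws of the little spring vice and must go down flat on the vice's bed, square and about midway along the jaws, held with both ends under the jaw lips; push one end into its jaw, lower the other past the opposite lip, and let the springs centre it, never driving a jaw right back to its end stop. Once it is clamped, flip the work lamp's toggle over to its other side; leave everything else on the bench where it is.

Things in the scene. Friction and masses are not known exactly. Their poses are not given: they have to be found in the camera images.
- vice: spring plate vice fixed to the bench: dark steel bed 110 (x) x 190 (y) x 12 mm high, with a 12 mm high end plate at each y end and two alike bright steel jaws facing each other along its y, sprung inwards. Origin: centre of its underside, on the bench, z up. At rest the jaws' upright walls stand at y = +46 and -46 mm; the plate's y span of 100 mm thus pushes each back 4 mm when clamped
- jaw_left_lip (a point): middle of the +y jaw's inner top edge, 28 mm above the bench, y = +41 mm in the vice at rest. The jaw is an upside-down L, 100 mm long in x: a lip 4 mm thick over a slot 12 mm high (floored by the bed) and 5 mm deep back to the wall; its flat top reaches 25 mm outwards from this edge. Moves with the jaw
- jaw_right_lip (a point): the same for the -y jaw: y = -41 mm at rest
- jaw_left (a joint): how far (m) the +y jaw is pushed outwards (+y of the vice) from rest: 0 at rest, end stop 0.020 (above 0.0185 counts as driven to it). Spring: 3 N at rest plus 0.7 N per mm. With the plate's +y end against this jaw's wall, its other end clears the right lip at about 0.013. Clamped and centred: about 0.004
- jaw_right (a joint): the same for the -y jaw, outwards being -y of the vice. Clamped by the springs, an end of the plate can stay hung a millimetre or two above the bed by friction; a press from above of about 10 N seats it
- die_block (a point): centre of the raised block of the loose bare aluminium die plate (about 0.18 kg). Plate 80 (x) x 100 (y) x 5 mm; the block, 44 (x) x 24 (y) x 20 mm high, stands mid-top. The point is 15 mm above the underside; axes as the plate's. At the start it lies flat on both jaw tops (point 43 mm up), within 0.2 rad and 7 mm of the vice's axes and middle; clamped, it lies on the bed (point 27 mm up)
- switch_box: grey box of the lamp switch, fixed to the bench, 90 (x) x 70 (y) x 45 mm high; origin: centre of its underside; the toggle stands in the middle of its top
- toggle (a joint): angle (rad) of the steel bat toggle from upright, about the switch box's y axis, 48 mm above the bench: negative leans to the box's -x (off, as at the start, about -0.4), positive to its +x (on); stops at -0.42 and +0.42. Over-centre and light, under 1 N at the tip: short of upright it falls back, past it it falls across
- toggle_tip (a point): centre of the 11 mm ball at the end of the toggle, 34 mm from its pivot; the shank is 7 mm thick
- screwdriver: bystander: small screwdriver 150 mm long with wooden handle, lying on the bench in front of the vice
- bur_pot: bystander: small glass pot, 48 mm wide, 45 mm high, beyond the vice; origin at its underside
- flux_jar: bystander: jar 60 mm wide, 60 mm high; origin at its underside
- steel_block: bystander: round steel bench block 64 mm wide, 22 mm high
- pliers: bystander: pliers lying flat, 115 mm long
- hammer: bystander: hammer 200 mm long, lying
- oil_bottle: bystander: small amber bottle 40 mm wide, 75 mm high
Things that resemble listed ones, but are neither listed nor needed, are in the scene too. Leave any pink or purple look-alike of the switch_box alone. Of the things shaped like the part that bears die_block, the aluminium one is meant.

How it is judged (in metres and radians):
On the way, in this order (a step that is already met when the one before it is completed fails the run):
1. the plate lies flat on the bed under both lips, clamped and centred (z of die_block in the frame of vice between 0.025 and 0.0285 m and y of die_block in the frame of vice between -0.003 and 0.003 m and x of die_block in the frame of vice between -0.02 and 0.02 m and angle between die_block's own z axis and vertical below 0.03 rad and angle between the y axis of die_block and the y axis of vice, either way round below 0.05 rad and value of joint each of jaw_left, jaw_right above 0.001 m), for 0.2 s.
2. the toggle is flipped to the other side (value of joint toggle above 0.3 rad), for 0.2 s.
At the end, for the whole second after the job is handed in: The plate lies flat on the bed (block centre 25 to 28.5 mm above the bench, tilt under 0.03 rad), square to the vice within 0.05 rad, its middle within 3 mm of the vice's along y and 20 mm along x, both jaws pushed out over 1 mm by it, at rest; the toggle beyond +0.3 rad (all of step 1 and value of joint toggle above 0.3 rad and velocity of joint jaw_left between -0.01 and 0.01 m/s); the robot touches nothing.
It fails at once if a jaw is driven right back to its end stop (value of joint any of jaw_left, jaw_right above 0.0185 m).
It fails at once if another thing on the bench is moved more than 30 mm (distance of any of screwdriver, bur_pot, flux_jar, steel_block, pliers, hammer, oil_bottle from where it was at the start of the episode above 0.03 m).
It also fails if it takes over 56 s, if anything falls off the work surface, if the arm or the gripper's body presses on something with over 40 N, if the wrist force passes 120 N, or if a joint passes its speed limit or range.

## Robot

A 6-joint arm with a two-finger parallel gripper is mounted at the origin on the work surface. World frame = base frame: x ahead of the robot, y to its left, z up, the work surface at z = 0. Lengths are in mm, angles in degrees, forces in N, time in s.
With the tool pointing down it reaches from about 350 to 850 mm from the base axis. Payload 8.1 kg.
Tool frame: the origin (TCP) lies midway between the tips of the shut fingers; the grasp point (between the pads) lies 19 mm behind it (r.grip_point_offset is the distance from the TCP to the grasp point, in mm); z points along the fingers, y is the line along which they close (so a half turn about z gives the same grasp; the last joint's range is limited). The gripper opens to 85 mm and grips with 20 to 120 N. Pads are 22 mm wide; open, the fingers measure 114 mm over their backs; the gripper's body (76 mm by 85 mm) begins 54 mm behind the grasp point. The pads swing forward as they close: fully open they stand 13 mm farther back than shut.
Start: joints at [69.649, 7.471, 85.268, -0, 87.261, -4.893], TCP at [159.901, 578.305, 231.292] pointing down, gripper open.
Joint ranges: [-169.43, 169.43], [-51.17, 129.36], [1.28, 143.12], [-76.62, 256.62], [0, 156.53], [-152.29, 152.29]. Speed limits (degrees/s): [136.94, 136.94, 159.86, 180, 180, 180].

## Interface

Orientations are given as [roll, pitch, yaw] about the fixed x, y, z axes, in that order (R = Rz(yaw) Ry(pitch) Rx(roll)).
In Python, from bench import r gives the robot as it stands.
- The arm moves only by the shell command python3 -m inch 'ROWS' [FORCE]. ROWS is JSON, one flat list of numbers, 7 for each row, row after row: the shift along the world's x, y, z in m, then the turn, a rotation vector about the world's x, y, z in degrees, then the closure in counts, from 0 (fully open) to 255 (shut). A call has 1 to 10 rows; each row shifts and turns the commanded pose from where the row before left it; what a row does not reach is not made up. A row lasts 1/10 s, in which the tool goes at most 50 mm and 8.59 degrees, less where a joint would pass 70% of its speed; a pose out of reach is approached as far as the arm can. A call with a gripper value outside its range is refused whole. The fingers move at their own pace and stop on an object; FORCE is the grip in N (left out, the last holds). Time passes only in rows, so rows that do not move let the fingers close. It gives the time, the measured TCP pose, the force and the opening at its end, in the units of the state.
- r.sense(): the state, without advancing time (a new reading comes with each control period).
- r.snapshot(name): name is "scene" or "top" or "wrist"; returns (picture, depth): 384x512x3 uint8, red, green, blue; 384x512 float32, mm along the optical axis (not along the pixel's ray), 0 where there is no reading.
- r.get_calibration(name): a dict with "fovy" (degrees; the focal length in pixels is half the picture's height over the tangent of half this angle, whatever the lens; pixels are square), "cx", "cy" (the principal point, pixels), "k1" (the pictures are not rectified: a ray, as slopes to the right and down, at radius r is drawn at 1 + k1 r^2 times it, then the intrinsics apply), "position" and "rotation" of the camera in the world; the wrist camera has in their place "tool_from_camera" (4x4, takes a point from camera to tool coordinates, whose origin is the TCP and whose axes are the flange's). Camera axes: x right, y up, looking along -z (the intrinsics and any distortion apply to the point x, -y, -z); pixel columns grow to the right and rows downward; lengths in mm; the calibration is good to about 2 mm. A picture is of the moment at which its call begins: read the wrist's pose just before it. get_calibration takes no time and is no camera call.
- r.hand_in(): hands the job in, once; it reports no verdict.
The state is a dict: "time": time; "joint_pos": joint angles; "qd": joint speeds; "joint_efforts": joint torques, N m; "tool_pos": TCP position; "tcp_rot": TCP orientation; "ft_force": force on the tool from outside, world axes, zero at the start; "wrist_torque": the same for the moment, N m; "finger_gap": finger opening in mm.
Only numpy, scipy, OpenCV 4.12 (cv2) and the standard library are available. Lean on these libraries where they do the work, as an engineer would, in place of code of your own. Each camera call takes 0.05 s, during which the arm holds its last target. There are 200 camera calls.

## Working session

There is one attempt and no reset: what is moved stays moved. The work goes in short steps, Python scripts to look and compute and a shell command to move; the robot and the scene stay as the last step left them, time stands still between calls to the robot, and variables do not carry over. Pictures are saved under pics/ and viewed, on a budget of 10 in all, crops included, one or two more only if the job needs it, and the job is handed in when it is done.

```bash
ls; mkdir -p pics; cat > h.py <<'E'
import numpy as np,cv2
from bench import r
from scipy.spatial.transform import Rotation as R
def cam(n,s=None):
    c=r.get_calibration(n); f=192/np.tan(np.radians(c['fovy'])/2)
    if n=='wrist':
        s=s or r.sense(); T=np.eye(4); T[:3,:3]=R.from_euler('xyz',s['tcp_rot'],degrees=True).as_matrix(); T[:3,3]=s['tool_pos']
        T=T@np.array(c['tool_from_camera']); P,M=T[:3,3],T[:3,:3]
    else: P,M=np.array(c['position']),np.array(c['rotation'])
    return c,f,P,M
def rays(C,uv):
    c,f,P,M=C; uv=np.atleast_2d(uv).astype(float)
    K=np.array([[f,0,c['cx']],[0,f,c['cy']],[0,0,1]])
    d=(uv-[c['cx'],c['cy']])/f; s=d.copy()
    for _ in range(20): s=d/(1+c['k1']*(s**2).sum(1,keepdims=True))
    return np.c_[s[:,0],-s[:,1],-np.ones(len(s))]@M.T
def onz(C,uv,z):
    d=rays(C,uv); P=C[2]; return P+d*((z-P[2])/d[:,2:3])
def deep(C,uv,D):
    uv=np.atleast_2d(uv).astype(int); return C[2]+rays(C,uv)*D[uv[:,1],uv[:,0]][:,None]
def proj(C,X):
    c,f,P,M=C; q=(np.atleast_2d(X)-P)@M; s=np.c_[q[:,0],-q[:,1]]/-q[:,2:3]
    return s*(1+c['k1']*(s**2).sum(1,keepdims=True))*f+[c['cx'],c['cy']]
def snap(n,name=None):
    s=r.sense(); im,D=r.snapshot(n)
    if name: cv2.imwrite(f'pics/{name}.png',cv2.cvtColor(im,cv2.COLOR_RGB2BGR))
    np.savez(f'/tmp/{name or n}.npz',im=im,D=D); return cam(n,s),im,D
E
python3 - <<'E'
from h import *
a=snap('top');b=snap('scene')
for C in(a[0],b[0]):print(C[0])
im=np.vstack([a[1],b[1]]); im=cv2.resize(np.hstack([a[1],b[1]]),(800,300))
cv2.imwrite('pics/a.png',cv2.cvtColor(a[1],cv2.COLOR_RGB2BGR));cv2.imwrite('pics/b.png',cv2.cvtColor(b[1],cv2.COLOR_RGB2BGR))
print(r.sense(), r.get_calibration('wrist'))
E
```

```text
pics
{'fovy': 56.244391780126506, 'cx': 256.12031634216765, 'cy': 194.0660023209522, 'k1': -0.027415960411061466, 'position': array([ 399.76076451,   27.54074991, 1171.06974471]), 'rotation': array([  8.54332886,   0.64539517, -91.06954319])}
{'fovy': 49.49154282451506, 'cx': 257.92779726972634, 'cy': 194.5774957339496, 'k1': -0.06519441303187988, 'position': array([1187.66021734, -328.23625215,  798.38131882]), 'rotation': array([46.06951108, -1.03874527, 61.19239227])}
{'time': 0.1, 'joint_pos': array([ 6.96494942e+01,  7.51087554e+00,  8.53239645e+01,  1.02235973e-03,
        8.72611392e+01, -4.89226326e+00]), 'qd': array([ 0.05017164, -0.13339718, -0.10762754,  0.08573031, -0.0478139 ,
        0.07851093]), 'joint_efforts': array([ 9.04792450e-04, -5.70953429e+01, -5.01940227e+01, -2.19662056e-04,
        8.18806904e-03, -4.14736951e-05]), 'tool_pos': array([159.71216769, 577.83692813, 230.33947792]), 'tcp_rot': array([-1.79904458e+02, -9.20272355e-03,  1.64541700e+02]), 'ft_force': array([ 0.08948162, -0.62602111, -0.54650535]), 'wrist_torque': array([-0.02555272,  0.00101606,  0.01982301]), 'finger_gap': 85.63056279407284} {'fovy': 61.71335107445501, 'cx': 254.26601817518295, 'cy': 191.69726680217335, 'k1': 0.030623379270912743, 'tool_from_camera': array([[-4.92501314e-04,  9.63501493e-01,  2.67702504e-01,
         6.82277799e+01],
       [ 9.99999708e-01,  6.31029051e-04, -4.31435122e-04,
        -6.86410778e-01],
       [-5.84616441e-04,  2.67702213e-01, -9.63501522e-01,
        -1.43111377e+02],
       [ 0.00000000e+00,  0.00000000e+00,  0.00000000e+00,
         1.00000000e+00]])}
```

View pics/a.png

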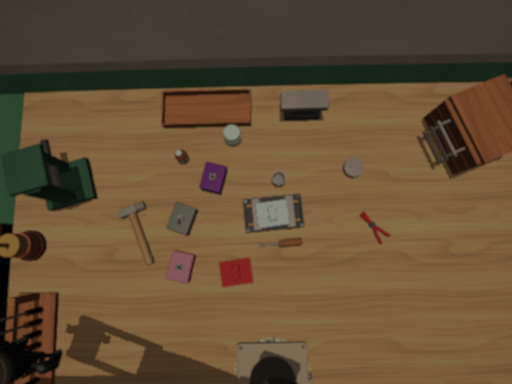

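View pics/b.png

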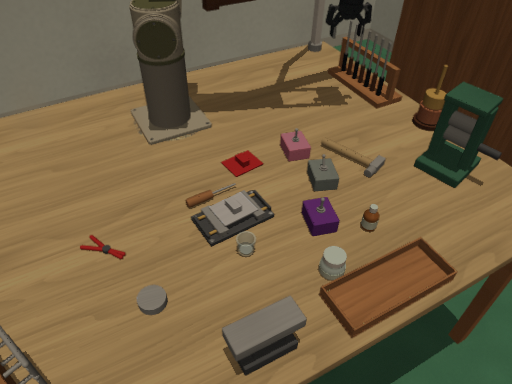

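Top view: the vice carrying the aluminium plate is at (273,213). The red plate at (236,272) is a decoy. The grey switch box is at (181,218), with purple (214,178) and pink (180,266) look-alikes. I'll take the aluminium plate and the grey box, and measure coarsely before looking from the wrist.

```bash
sed -i "s/np.array(c\['position'\]),np.array(c\['rotation'\])/np.array(c['position']),R.from_euler('xyz',c['rotation'],degrees=True).as_matrix()/" h.py
python3 - <<'E'
from h import *
C=cam('top'); z=np.load('/tmp/top.npz');D=z['D']
for n,uv,h in(('plate',(273,213),50),('box',(181,218),45),('tip',(181,218),80),('pot',(278,179),45),('driver',(290,243),10),('jar',(232,134),60)):
    print(n,onz(C,uv,h).round(),deep(C,uv,D).round())
C=cam('scene');D=np.load('/tmp/scene.npz')['D']
for n,uv in(('block',(234,205)),('box',(322,177)),('tip',(323,159))): print(n,deep(C,uv,D).round())
E
```

```text
plate [[507. -15.  50.]] [[507. -15.  51.]]
box [[498. 275.  45.]] [[497. 273.  55.]]
tip [[495. 267.  80.]] [[497. 273.  55.]]
pot [[616. -34.  45.]] [[624. -36.   6.]]
driver [[414. -68.  10.]] [[414. -67.  21.]]
jar [[764. 111.  60.]] [[764. 111.  59.]]
block [[519. -14.  51.]]
box [[528. 251.  43.]]
tip [[489. 278.  69.]]
```

```bash
python3 -m inch '[0.023,-0.042,0,0,0,1.1,0, 0.023,-0.042,0,0,0,1.1,0, 0.023,-0.042,0,0,0,1.1,0, 0.023,-0.042,0,0,0,1.1,0, 0.023,-0.042,0,0,0,1.1,0, 0.023,-0.042,0,0,0,1.1,0, 0.023,-0.042,0,0,0,1.1,0, 0.023,-0.042,0,0,0,1.1,0, 0.023,-0.042,0,0,0,1.1,0, 0.023,-0.042,0,0,0,1.1,0]'
python3 -m inch '[0.023,-0.042,0,0,0,1.1,0, 0.023,-0.042,0,0,0,1.1,0, 0.023,-0.042,0,0,0,1.1,0, 0.023,-0.042,0,0,0,1.1,0, 0,0,0,0,0,0,0, 0,0,0,0,0,0,0]'
python3 - <<'E'
from h import *
snap('wrist','c')
E
```

```text
time: 1.1
tool_pos: [390.2, 156.4, 231.2]
tcp_rot: [180.0, 0.0, 175.6]
ft_force: [1.6, -0.3, -0.5]
finger_gap: 85.6
time: 1.7
tool_pos: [481.7, -10.7, 230.6]
tcp_rot: [180.0, -0.1, 179.8]
ft_force: [0.1, 0.2, -0.1]
finger_gap: 85.6
```

View pics/c.png

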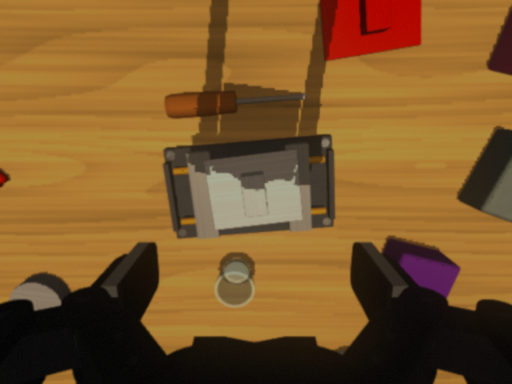

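Close view from the wrist: vice bed corners at about (165,150), (330,136), (334,225) and (178,237). The aluminium plate lies on the jaws with its block at about (255,195). The driver (200,103) and pot (235,290) stand clear. This confirms the choice of plate. Next I measure by depth bands.

```bash
cat > m.py <<'E'
from h import *
def world(C,D):
    v,u=np.mgrid[0:384,0:512]; uv=np.c_[u.ravel(),v.ravel()]
    X=C[2]+rays(C,uv)*D.ravel()[:,None]; X[D.ravel()<=0]=np.nan; return X.reshape(384,512,3)
def rect(W,m,z=None):
    m=cv2.morphologyEx(m.astype(np.uint8),cv2.MORPH_OPEN,np.ones((3,3)))
    cs=cv2.findContours(m,0,2)[0]; c=max(cs,key=cv2.contourArea); k=np.zeros_like(m); cv2.drawContours(k,[c],-1,1,-1)
    P=W[(k>0)&(m>0)]; (cx,cy),(w,h),a=cv2.minAreaRect(P[:,:2].astype(np.float32))
    if w>h: a-=90   # angle of the long side from +y
    while a>45:a-=90
    while a<-45:a+=90
    return np.round([cx,cy,max(w,h),min(w,h),a,np.median(P[:,2])],1)
E
python3 - <<'E'
from m import *
C=cam('wrist'); z=np.load('/tmp/c.npz'); W=world(C,z['D']); im=z['im']
roi=np.zeros((384,512),bool); roi[125:245,155:345]=1
Z=W[...,2]; print(np.histogram(Z[roi],bins=range(-6,64,2)))
for n,lo,hi in(('bench',-9,5),('block',46,60),('plate',31,37),('plate+block',31,60),('jawtop',25.5,30),('vice',8,60)): print(n,rect(W,roi&(Z>lo)&(Z<hi)))
v=roi&(Z>25.5)&(Z<30); print(cv2.connectedComponentsWithStats(v.astype(np.uint8))[2])
E
```

```text
(array([   0,    0, 1532, 5642,  271,   30,   35,   28, 1051, 3376,  210,
         73,   82,  159,  462,  658,  552, 2071,  182, 3687, 1602,    8,
         11,    9,    7,    9,   11,    9,   27,  636,  287,    0,    0,
          0]), array([-6, -4, -2,  0,  2,  4,  6,  8, 10, 12, 14, 16, 18, 20, 22, 24, 26,
       28, 30, 32, 34, 36, 38, 40, 42, 44, 46, 48, 50, 52, 54, 56, 58, 60,
       62]))
bench [ 5.117e+02 -1.580e+01  2.377e+02  1.481e+02 -1.000e-01  6.000e-01]
block [506.  -10.4  44.   24.    6.9  53.6]
plate [506.2 -10.4 100.1  80.2   6.8  33.6]
plate+block [506.2 -10.4 100.1  80.2   6.8  33.8]
jawtop [513.9 -67.6  99.9  25.    4.4  28.6]
vice [509.5 -14.1 188.9 109.8   4.7  28.7]
[[     0      0    512    384 193922]
 [   283    143     29     89   1057]
 [   186    151     34     88   1541]
 [   275    151      2      1      2]
 [   329    151      2      1      2]
 [   328    153      1      1      1]
 [   333    153      1      1      1]
 [   251    154      1      1      1]
 [   331    155      1      1      1]
 [   333    155      1      1      1]
 [   329    157      1
[... 1140 characters left out ...]
      1      1]
 [   334    203      1      1      1]
 [   334    205      1      2      2]
 [   170    207      1      1      1]
 [   330    206      1      1      1]
 [   333    209      2      1      2]
 [   316    211      1      1      1]
 [   330    211      1      2      2]
 [   174    213      1      1      1]
 [   332    212      1      1      1]
 [   334    213      1      1      1]
 [   174    215      1      2      2]
 [   330    215      2      2      2]
 [   176    219      1      1      1]
 [   172    222      2      2      2]
 [   175    223      1      1      1]
 [   177    223      1      1      1]
 [   173    225      1      2      2]
 [   177    226      1      1      1]]
```

Sizes match the description exactly. The vice is at (509.5,-14.1), yaw 4.6°; the plate is at (506.2,-10.4), yaw 6.85°. I'll descend with the fingers closing along the plate's y.

```bash
python3 -m inch '[0.005,0,-0.034,0,0,1.4,0, 0.005,0,-0.034,0,0,1.4,0, 0.005,0,-0.034,0,0,1.4,0, 0.005,0,-0.034,0,0,1.4,0, 0.0045,0.0003,-0.034,0,0,1.4,0, 0,0,-0.02,0,0,0,0, 0,0,0,0,0,0,0, 0,0,0,0,0,0,0]' 60
```

```text
time: 2.55
tool_pos: [506.1, -8.3, 41.7]
tcp_rot: [180.0, -0.0, -173.0]
ft_force: [1.3, 0.1, -0.3]
finger_gap: 85.5
```

```bash
python3 -m inch '[0,0,-0.003,0,0,0,0, 0,0,-0.002,0,0,0,0, 0,0,0,0,0,0,255, 0,0,0,0,0,0,255, 0,0,0,0,0,0,255, 0,0,0,0,0,0,255, 0,0,0,0,0,0,255, 0,0,0,0,0,0,255, 0,0,0,0,0,0,255]'
python3 -m inch '[0,0,0,0,0,0,255, 0,0,0,0,0,0,255]'
```

```text
time: 3.45
tool_pos: [506.7, -9.5, 36.7]
tcp_rot: [-180.0, 0.0, -173.1]
ft_force: [-1.3, -0.8, 5.9]
finger_gap: 22.7
time: 3.65
tool_pos: [506.7, -9.5, 36.7]
tcp_rot: [-180.0, 0.0, -173.1]
ft_force: [-1.8, -0.7, 6.0]
finger_gap: 22.5
```

```bash
python3 -m inch '[0,0,0.005,0,0,0,255, 0,0,0.010,0,0,0,255, 0.0015,-0.002,0.015,0,0,-1.1,255, 0.0018,-0.0017,0.010,0,0,-1.15,255, 0,0,0,-5.98,-0.48,0,255, 0,0,0,-5.98,-0.48,0,255, 0,0,0,0,0,0,255, 0,0,0,0,0,0,255]'
python3 - <<'E'
from m import *
C,im,D=snap('wrist','d'); print(r.sense()['tool_pos'])
W=world(C,D);Z=W[...,2]
cv2.imwrite('pics/d2.png',cv2.cvtColor(im[60:320],cv2.COLOR_RGB2BGR))
E
```

```text
time: 4.45
tool_pos: [509.5, -12.1, 76.3]
tcp_rot: [-168.1, -0.1, -175.2]
ft_force: [-0.3, -0.7, -1.7]
finger_gap: 22.4
[509.63251664 -12.74776516  76.2988649 ]
```

View pics/d.png

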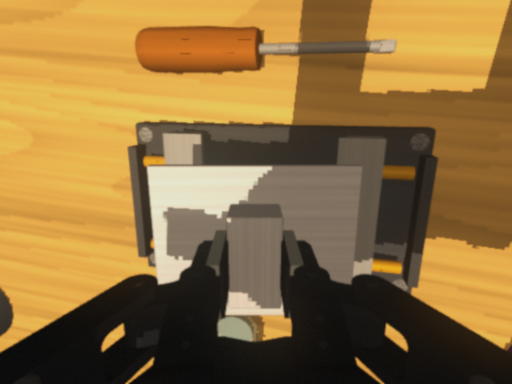

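The picture shows the plate held, tilted, clear of the vice, with the right (+y) end down over the left jaw. Next I measure the plate against the jaws from the same frame.

```bash
cat > q.py <<'E'
from m import *
# vice frame from a picture: V(W)->coords in vice axes, using centre/yaw given
def V(W,c=(509.6,-13.6),a=4.6):
    a=np.radians(a); d=W-np.r_[c,0]; x=d[...,0]*np.cos(a)+d[...,1]*np.sin(a); y=-d[...,0]*np.sin(a)+d[...,1]*np.cos(a)
    return np.stack([x,y,W[...,2]],-1)
E
python3 - <<'E'
from q import *
z=np.load('/tmp/d.npz'); C=cam('wrist'); W=V(world(C,z['D'])); im=z['im'].astype(int)
# plate seeds: picture region
def fit(P):
    c=P.mean(0); 
    for _ in range(5):
        n=np.linalg.svd(P-c,full_matrices=False)[2][2]; e=(P-c)@n; P=P[abs(e)<1.0]; c=P.mean(0)
    return c,n*np.sign(n[2])
P=W[175:200,160:355].reshape(-1,3); c,n=fit(P); print('plate n',n.round(4),'tilt',np.degrees(np.arcsin(n[1])).round(2),np.degrees(n[0]).round(2))
e=abs((W-c)@n)<1.5
e[:150]=0;e[:,:120]=0
m=cv2.morphologyEx(e.astype(np.uint8),cv2.MORPH_OPEN,np.ones((3,3)))>0
k=cv2.connectedComponents(m.astype(np.uint8))[1]; k=k==k[185,200]
Q=W[k]; 
ends=[]
for row in range(175,230,6):
    u=np.flatnonzero(k[row]); print(row,u.min(),u.max(),W[row,u.min()].round(1),W[row,u.max()].round(1))
u=300; v=np.flatnonzero(k[:,u]).min(); print('near edge',W[v,180].round(1),W[v,340].round(1))
# jaw tops, bed ends
for (r0,r1,c0,c1) in((138,150,160,205),(140,180,335,390),(128,270,125,155),(150,290,400,440)):
    S=W[r0:r1,c0:c1].reshape(-1,3); z0=np.median(S[:,2]); S2=S[(S[:,2]>22)&(S[:,2]<32)]
    print(z0.round(1),np.percentile(S2,[1,50,99],axis=0).round(1).tolist() if len(S2) else '')
for row in(145,150,155,160): 
    t=(W[row,:,2]>25)&(W[row,:,2]<31); u=np.flatnonzero(t); print(row,[ (int(g[0]),W[row,g[0],:2].round(1).tolist(),W[row,g[-1],:2].round(1).tolist()) for g in np.split(u,np.flatnonzero(np.diff(u)>3)+1) if len(g)>8])
E
```

```text
Traceback (most recent call last):
numpy.linalg.LinAlgError: SVD did not converge
```

NaNs (pixels without depth); drop them.

```bash
cat >> q.py <<'E'
def fit(P):
    P=P[np.isfinite(P).all(1)]; c=np.median(P,0)
    for _ in range(5):
        n=np.linalg.svd(P-c,full_matrices=False)[2][2]; e=(P-c)@n; P=P[abs(e)<1.5]; c=P.mean(0)
    return c,n*np.sign(n[2])
def report(z,seed,rows,jr,near=(180,340)):
    C=cam('wrist'); W=V(world(C,z['D'])); r0,r1,c0,c1=seed
    c,n=fit(W[r0:r1,c0:c1].reshape(-1,3)); print('n',n.round(4),'tilt',np.degrees(np.arcsin(n[1])).round(2),np.degrees(n[0]).round(2))
    m=(abs((W-c)@n)<1.5).astype(np.uint8); m=cv2.morphologyEx(m,cv2.MORPH_OPEN,np.ones((3,3)))
    k=cv2.connectedComponents(m)[1]; k=k==k[(r0+r1)//2,c0+5]
    for row in rows:
        u=np.flatnonzero(k[row]); print(row,u.min(),u.max(),W[row,u.min()].round(1),W[row,u.max()].round(1))
    for u in near: v=np.flatnonzero(k[:,u]).min(); print('near',v,W[v,u].round(1))
    for row in jr:
        t=(W[row,:,2]>25)&(W[row,:,2]<31.5); u=np.flatnonzero(t); print('jaw',row,[(int(g[0]),int(g[-1]),W[row,g[0]].round(1).tolist(),W[row,g[-1]].round(1).tolist()) for g in np.split(u,np.flatnonzero(np.diff(u)>3)+1) if len(g)>8])
E
python3 - <<'E'
from q import *
report(np.load('/tmp/d.npz'),(175,200,160,355),range(175,230,9),(142,148,154,160))
E
```

```text
n [0.0168 0.205  0.9786] tilt 11.83 0.96
175 147 361 [-35.6 -49.2  83.3] [-35.8  48.1  63.2]
184 148 360 [-31.3 -49.2  83.2] [-31.7  47.9  63.8]
193 149 359 [-26.8 -49.2  83. ] [-27.   48.   62.5]
202 150 358 [-22.5 -48.9  83.4] [-23.   47.7  64.1]
211 151 357 [-17.9 -48.9  83.1] [-18.3  47.7  63.5]
220 151 357 [-13.4 -49.1  83.5] [-13.4  48.2  62.4]
229 152 356 [ -8.5 -49.4  82.8] [-8.8 48.1 62.7]
near 166 [-40.1 -33.5  81.3]
near 166 [-39.8  38.3  63.7]
jaw 142 [(163, 203, [-44.1, -68.4, 28.7], [-44.4, -43.2, 25.4]), (339, 386, [-46.9, 38.8, 29.0], [-47.3, 63.7, 27.6])]
jaw 148 [(163, 203, [-40.2, -69.0, 28.2], [-40.6, -43.4, 25.2]), (338, 384, [-43.5, 38.5, 28.5], [-44.1, 62.9, 28.1])]
jaw 154 [(165, 203, [-36.5, -67.7, 28.6], [-36.9, -43.5, 25.4]), (338, 384, [-40.1, 38.8, 28.5], [-40.9, 63.2, 28.7])]
jaw 160 [(165, 203, [-32.7, -67.8, 29.1], [-33.1, -43.4, 25.9]), (337, 383, [-36.5, 38.5, 27.7], [-37.4, 63.1, 28.1])]
```

The lips appear at -43.2/+38.7, so the frame is off by about -2.1 mm. Relative to the vice the plate's lower end is at y≈+50.3, so I back off 12.5 mm and then descend 42 mm.

```bash
python3 -m inch '[0.0005,-0.006,0,0,0,0,255, 0.0005,-0.0065,0,0,0,0,255, 0,0,-0.012,0,0,0,255, 0,0,-0.012,0,0,0,255, 0,0,-0.009,0,0,0,255, 0,0,-0.005,0,0,0,255, 0,0,-0.004,0,0,0,255, 0,0,0,0,0,0,255, 0,0,0,0,0,0,255]'
python3 - <<'E'
from q import *
C,im,D=snap('wrist','e'); s=r.sense();print(s['tool_pos'],s['ft_force'])
E
```

```text
time: 5.4
tool_pos: [510.9, -25.5, 34.5]
tcp_rot: [-168.0, -0.0, -175.3]
ft_force: [-0.2, 1.1, -1.7]
finger_gap: 22.5
[511.12219058 -25.48296284  34.72756859] [-0.41260065 -0.16113341 -2.27490221]
```

View pics/e.png

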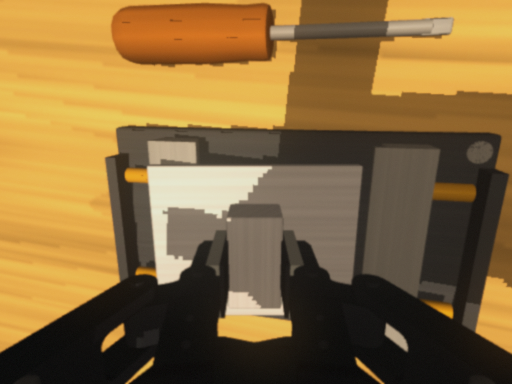

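The plate's lower end (361,200) now stands just short of the left jaw's lip (374,200), below its top. No contact force.

```bash
python3 - <<'E'
from q import *
report(np.load('/tmp/e.npz'),(175,200,160,355),range(175,230,9),(148,156,175,190,205))
E
```

```text
n [0.0089 0.207  0.9783] tilt 11.94 0.51
175 147 361 [-35.2 -61.9  42. ] [-35.3  35.2  21.3]
184 148 360 [-30.9 -61.7  42.1] [-30.9  35.2  20.9]
193 149 359 [-26.5 -61.8  41.8] [-26.6  35.1  21.2]
202 150 358 [-22.1 -61.7  41.9] [-21.9  35.1  20.4]
211 151 357 [-17.9 -61.1  42.7] [-17.6  34.9  21.3]
220 151 357 [-13.2 -61.7  42.4] [-13.4  35.2  22.3]
229 152 356 [ -8.  -62.2  41.3] [-8.  35.4 20.2]
near 166 [-39.5 -46.7  38.8]
near 166 [-39.3  25.5  22.2]
jaw 148 [(148, 198, [-45.7, -68.0, 28.5], [-46.1, -42.9, 25.3]), (374, 437, [-48.9, 38.7, 28.3], [-49.1, 63.9, 25.4])]
jaw 156 [(149, 198, [-41.8, -67.7, 28.8], [-42.2, -43.0, 25.5]), (373, 439, [-45.3, 38.7, 27.3], [-46.3, 63.9, 29.2])]
jaw 175 [(258, 321, [-35.2, -11.6, 31.0], [-35.3, 17.1, 25.1]), (371, 436, [-36.8, 38.7, 27.3], [-38.2, 64.1, 28.6])]
jaw 190 [(255, 321, [-28.0, -12.9, 31.3], [-28.1, 17.5, 25.3]), (369, 432, [-29.4, 38.8, 25.6], [-31.7, 63.5, 28.8])]
jaw 205 [(280, 324, [-20.3, -1.3, 28.1], [-20.8, 19.3, 25.3]), (368, 430, [-22.5, 38.9, 26.4], [-24.9, 63.8, 28.2])]
```

```bash
python3 -m inch '[-0.0004,0.005,0,0,0,0,255, -0.0004,0.005,0,0,0,0,255, -0.0004,0.005,0,0,0,0,255, 0,0,0,0,0,0,255, 0,0,0,0,0,0,255]'
python3 -m inch '[-0.0002,0.003,0,0,0,0,255, -0.0001,0.002,0,0,0,0,255, 0,0,0,0,0,0,255, 0,0,0,0,0,0,255]'
python3 - <<'E'
from q import *
C,im,D=snap('wrist','f'); s=r.sense();print(s['tool_pos'],s['ft_force'])
report(np.load('/tmp/f.npz'),(175,200,160,325),range(175,230,18),(148,156,175,190))
E
```

```text
time: 5.95
tool_pos: [509.9, -11.1, 34.9]
tcp_rot: [-167.9, 0.0, -175.3]
ft_force: [0.6, -7.5, -1.4]
finger_gap: 22.7
time: 6.35
tool_pos: [509.6, -6.8, 35.0]
tcp_rot: [-167.8, 0.0, -175.3]
ft_force: [1.3, -9.7, -0.6]
finger_gap: 22.9
[509.59014676  -6.89850453  34.94598787] [ 0.38100278 -9.62823853 -1.70296483]
n [0.0099 0.2105 0.9775] tilt 12.15 0.57
175 147 350 [-35.1 -43.6  41.7] [-35.2  48.9  22. ]
193 149 349 [-26.6 -43.   42.4] [-26.4  49.2  21.6]
211 152 347 [-17.3 -42.9  41.4] [-17.9  48.8  23. ]
229 152 346 [ -8.1 -43.5  41.7] [-8.4 49.1 22.3]
near 165 [-39.9 -28.4  38.4]
near 166 [-39.5  44.1  23.1]
jaw 148 [(116, 163, [-45.1, -67.7, 28.2], [-45.6, -42.8, 25.9]), (354, 417, [-48.6, 49.2, 27.6], [-49.3, 74.2, 28.3])]
jaw 156 [(117, 164, [-41.3, -66.3, 30.0], [-41.5, -42.8, 25.5]), (353, 415, [-44.8, 49.2, 26.1], [-45.9, 73.9, 28.1])]
jaw 175 [(119, 146, [-31.0, -67.8, 28.2], [-31.9, -51.9, 28.8]), (252, 320, [-35.1, 4.2, 31.2], [-35.4, 35.3, 25.8]), (351, 413, [-36.0, 49.1, 25.5], [-38.0, 73.8, 29.3])]
jaw 190 [(120, 148, [-22.9, -68.0, 28.4], [-23.8, -51.8, 28.3]), (253, 322, [-27.7, 4.5, 30.5], [-28.3, 36.6, 25.7]), (350, 411, [-29.0, 49.2, 25.7], [-30.9, 74.4, 27.4])]
```

Jaw at 10.5 mm by lip position, about 9.6 N on the wrist, which agrees with the spring law. The roughly 1 mm of lost travel is give. Push on to about 15 mm.

```bash
python3 -m inch '[-0.0002,0.0025,0,0,0,0,255, -0.0002,0.0025,0,0,0,0,255, 0,0,0,0,0,0,255, 0,0,0,0,0,0,255]'
python3 - <<'E'
from q import *
C,im,D=snap('wrist','g'); s=r.sense();print(s['tool_pos'],s['ft_force'])
report(np.load('/tmp/g.npz'),(175,200,160,325),range(175,230,18),(148,156))
E
```

```text
time: 6.8
tool_pos: [509.2, -2.4, 35.0]
tcp_rot: [-167.8, -0.0, -175.3]
ft_force: [1.4, -13.7, -1.0]
finger_gap: 22.6
[509.23604461  -2.49309271  35.03027363] [  1.12218169 -12.34613822  -0.6303204 ]
n [0.0056 0.2124 0.9772] tilt 12.26 0.32
175 147 350 [-35.2 -38.9  42.3] [-35.5  53.2  23.4]
193 149 349 [-26.5 -38.8  42.2] [-26.4  53.6  21.7]
211 150 347 [-17.6 -38.9  42.5] [-17.8  53.3  22.7]
229 152 344 [ -7.9 -39.4  41.3] [-8.3 52.6 22.3]
near 166 [-39.4 -23.8  38.8]
near 166 [-39.6  48.5  23.9]
jaw 148 [(108, 154, [-45.0, -67.7, 28.6], [-45.4, -43.5, 25.9]), (354, 416, [-48.7, 53.5, 28.4], [-49.5, 77.8, 30.0])]
jaw 156 [(109, 156, [-40.8, -67.8, 28.4], [-41.2, -43.2, 25.0]), (353, 415, [-45.0, 53.5, 27.3], [-46.0, 78.2, 28.5])]
```

Jaw at about 14.8 mm; flat, the other end will clear the right lip by about 1.8 mm. Rotate it flat about the pushed-in end.

```bash
python3 -m inch '[0,-0.0004,-0.0028,2.99,0.24,0,255, 0,-0.0004,-0.0028,2.99,0.24,0,255, 0,-0.0005,-0.0028,2.99,0.24,0,255, 0,0,0,0,0,0,255, 0,0,0,0,0,0,255]'
python3 - <<'E'
from q import *
C,im,D=snap('wrist','h0'); s=r.sense();print(s['tool_pos'],s['ft_force'])
report(np.load('/tmp/h0.npz'),(175,200,160,325),range(175,230,18),(148,156))
E
```

```text
time: 7.35
tool_pos: [509.5, -4.5, 26.9]
tcp_rot: [-176.8, 0.0, -175.4]
ft_force: [-2.1, -12.3, 3.5]
finger_gap: 22.7
[509.48725614  -4.36503081  26.92064141] [ -1.48533917 -14.00324062   2.78155075]
n [0.0051 0.0542 0.9985] tilt 3.1 0.29
175 147 352 [-35.1 -41.3  26.2] [-35.2  53.8  21.3]
193 149 351 [-26.6 -40.8  27.1] [-26.5  54.1  21.1]
211 150 349 [-17.6 -41.2  26.9] [-17.7  53.7  21.8]
229 152 347 [ -7.8 -41.6  25.2] [-8.2 53.7 21.1]
near 166 [-39.4 -25.8  25.3]
near 165 [-39.8  48.2  20.7]
jaw 148 [(84, 141, [-47.6, -68.0, 28.3], [-47.6, -43.1, 25.7]), (355, 417, [-48.2, 53.2, 25.0], [-48.9, 77.8, 29.1])]
jaw 156 [(85, 141, [-44.2, -67.4, 29.4], [-44.1, -43.0, 26.8]), (355, 416, [-44.8, 53.3, 25.7], [-45.6, 77.6, 29.8])]
```

```bash
python3 -m inch '[0,-0.0002,-0.0025,1.5,0.12,0,255, 0,-0.0002,-0.0025,1.5,0.12,0,255, 0,0,0,0,0,0,255, 0,0,0,0,0,0,255]'
python3 - <<'E'
from q import *
C,im,D=snap('wrist','h1'); s=r.sense();print(s['tool_pos'],s['ft_force'])
report(np.load('/tmp/h1.npz'),(175,200,160,325),range(175,230,18),(148,156))
E
```

```text
time: 7.8
tool_pos: [510.0, -4.7, 22.0]
tcp_rot: [-179.8, 0.1, -175.3]
ft_force: [0.6, -14.1, 0.8]
finger_gap: 22.8
[510.04722363  -4.60836839  22.02255057] [  0.81412528 -13.29111679   1.66176921]
n [0.0049 0.0026 1.    ] tilt 0.15 0.28
175 147 355 [-34.6 -41.4  18.8] [-34.6  55.4  18.2]
193 151 353 [-25.8 -40.3  18.7] [-25.9  55.1  18.5]
211 150 351 [-17.  -41.4  19.2] [-17.2  54.6  19.3]
229 152 350 [ -7.9 -41.1  19.4] [-7.7 55.1 18.6]
near 166 [-38.9 -25.8  18.9]
near 166 [-38.8  48.1  18.2]
jaw 148 [(74, 135, [-48.2, -68.0, 27.7], [-48.1, -43.0, 26.0]), (358, 420, [-48.2, 53.3, 25.5], [-48.7, 77.7, 29.6])]
jaw 156 [(75, 135, [-44.8, -67.9, 28.0], [-44.8, -43.0, 26.8]), (358, 419, [-44.8, 53.4, 26.2], [-45.0, 78.6, 27.8])]
```

The plate is flat with its top at about 18 mm, and its -y end sits below the right lip and clear of it. Slide 10.7 mm back to the middle, then press down.

```bash
python3 -m inch '[0.0002,-0.003,0,0,0,0,255, 0.0003,-0.004,-0.0003,0,0,0,255, 0.0003,-0.0037,-0.0003,0,0,0,255, 0,0,0,0,0,0,255, 0,0,-0.001,0,0,0,255, 0,0,-0.0007,0,0,0,255, 0,0,0,0,0,0,255]'
python3 - <<'E'
from q import *
C,im,D=snap('wrist','h2'); s=r.sense();print(s['tool_pos'],s['ft_force'])
report(np.load('/tmp/h2.npz'),(175,200,180,325),range(175,230,18),(148,156))
E
```

```text
time: 8.55
tool_pos: [510.7, -13.1, 20.7]
tcp_rot: [-179.9, 0.1, -175.3]
ft_force: [-6.9, -4.0, 17.9]
finger_gap: 22.5
[510.74361105 -13.12530318  20.7234236 ] [-5.87878885 -3.74081584 18.73486626]
n [1.6e-03 1.0e-04 1.0e+00] tilt 0.01 0.09
175 153 356 [-34.5 -47.3  17.1] [-34.7  47.1  17.6]
193 154 354 [-25.6 -47.7  16.7] [-26.   46.9  17.5]
211 156 352 [-16.8 -47.3  17.1] [-17.   46.8  17.4]
229 157 351 [ -7.6 -47.5  17.4] [-7.7 47.1 17.2]
near 167 [-38.4 -34.4  17.7]
near 165 [-39.2  39.7  16.2]
jaw 148 [(87, 149, [-48.5, -70.0, 28.5], [-48.3, -45.1, 26.1]), (359, 422, [-48.3, 44.8, 25.4], [-48.6, 70.1, 28.0])]
jaw 156 [(88, 150, [-45.2, -69.9, 28.6], [-44.8, -44.9, 26.1]), (359, 421, [-45.1, 44.6, 26.9], [-45.4, 69.7, 28.9])]
```

Seated: plate top at 17.2 mm with zero tilt. Jaws are at +6.0/+1.9, so it sits 2 mm off centre. I'll ease the press, shift 2 mm, release with a small opening and lift.

```bash
python3 -m inch '[0,0,0.0008,0,0,0,255, 0.0002,-0.002,0,0,0,0,255, 0,0,0,0,0,0,255, 0,0,0,0,0,0,165, 0,0,0,0,0,0,165, 0,0,0,0,0,0,165, 0,0,0,0,0,0,165]'
python3 -m inch '[0,0,0.005,0,0,0,165, 0,0,0.010,0,0,0,165, 0,0,0.020,0,0,0,165, -0.01,0,0.04,0,0,0,165, -0.01,0,0.04,0,0,0,165, 0,0,0,0,0,0,165, 0,0,0,0,0,0,165]'
python3 - <<'E'
from q import *
C,im,D=snap('wrist','i'); s=r.sense();print(s['tool_pos'],s['ft_force'])
W=world(C,D);Z=W[...,2];roi=np.zeros((384,512),bool); roi[:,60:460]=1
for n,lo,hi in(('block',30,42),('plate',16,20),('plate',15,20.5)): print(n,rect(W,roi&(Z>lo)&(Z<hi)))
m=(roi&(Z>25.5)&(Z<31)).astype(np.uint8); k=cv2.connectedComponentsWithStats(m)
for i in range(1,k[0]):
    if k[2][i,4]>500: print(k[2][i],rect(W,k[1]==i))
E
```

```text
time: 9.3
tool_pos: [509.4, -14.8, 19.0]
tcp_rot: [180.0, -0.0, -175.3]
ft_force: [-0.1, 0.2, -0.2]
finger_gap: 30.4
time: 10.0
tool_pos: [491.1, -15.2, 136.8]
tcp_rot: [-180.0, 0.2, -175.3]
ft_force: [-0.9, -0.4, 0.4]
finger_gap: 29.9
[490.04054133 -15.0283281  135.04505075] [-0.56111831  0.95001518  0.6953277 ]
block [510.2 -15.6  44.   23.8   5.   37.5]
plate [510.6 -15.4  92.5  80.3   4.5  17.5]
plate [510.6 -15.4  92.5  80.3   4.5  17.5]
[146  75  70  19 689] [415.7 -80.   13.9   5.7   8.4  26.3]
[ 163  151   38  115 3204] [514.2 -72.8  99.6  25.8   4.1  28.4]
[ 305  151   37  116 3091] [505.5  41.8 100.3  25.4   4.5  28.5]
```

View pics/i.png

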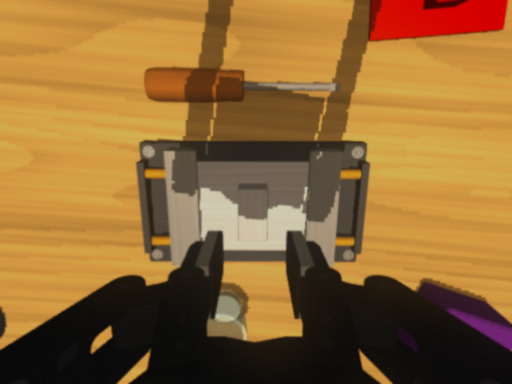

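The plate lies under both lips. Jaws measure 4.0 mm out each, the block is centred within about 0.5 mm, and the yaw agrees within 0.5°. I check its tilt, then go over to look at the grey switch.

```bash
python3 - <<'E'
from q import *
z=np.load('/tmp/i.npz');W=world(cam('wrist'),z['D']);c,n=fit(W[163:180,205:305].reshape(-1,3)); c2,n2=fit(W[145:180,200:308][-15:].reshape(-1,3)); P=W[195:225,205:305].reshape(-1,3); P=P[(P[:,2]>14)&(P[:,2]<21)]
Q=np.r_[W[163:180,205:305].reshape(-1,3),P]; print(fit(Q))
E
python3 -m inch '[-0.003,0.0465,0.015,0,0,0,255, -0.003,0.0465,0.015,0,0,0,255, -0.003,0.0465,0.015,0,0,0,255, -0.003,0.0465,0.015,0,0,0,255, -0.003,0.0465,0.015,0,0,0,255, -0.003,0.0465,0.015,0,0,0,255, 0,0,0,0,0,0,255, 0,0,0,0,0,0,255]'
python3 - <<'E'
from q import *
C,im,D=snap('wrist','j'); s=r.sense();print(s['tool_pos'])
E
```

```text
(array([495.57065851, -14.34011946,  15.77732566]), array([ 2.87931592e-03, -8.54696474e-04,  9.99995490e-01]))
time: 10.85
tool_pos: [471.0, 264.9, 223.0]
tcp_rot: [-179.9, -0.1, -175.2]
ft_force: [-0.2, 0.5, 0.3]
finger_gap: 0.3
[471.0257473  263.71488365 222.6169755 ]
```

View pics/j.png

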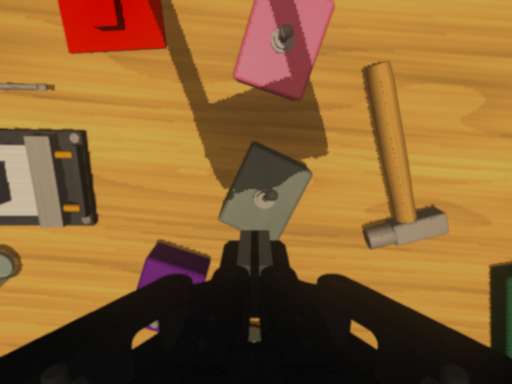

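The grey box's corners are at (254,142), (311,171) and (220,220), with its toggle at about (267,197). Pink and purple lie at (283,40) and (175,270). Now measure by depth.

```bash
python3 - <<'E'
from q import *
z=np.load('/tmp/j.npz');W=world(cam('wrist'),z['D']);Z=W[...,2]
roi=np.zeros((384,512),bool); roi[130:232,210:325]=1
m=roi&(Z>40)&(Z<49); print('top',rect(W,m), 'z',np.median(Z[m]))
m=roi&(Z>54)&(Z<95); m[:,:]&=True
k=cv2.connectedComponentsWithStats(m.astype(np.uint8)); print(k[2][1:])
ys,xs=np.nonzero(m)
for i in range(1,k[0]):
    if k[2][i,4]>15:
        P=W[k[1]==i]; print(i,len(P)); 
        for a in range(54,95,4):
            S=P[(P[:,2]>=a)&(P[:,2]<a+4)]; 
            if len(S): print(a,len(S),S.mean(0).round(1))
# box edges: pixel corners on z=45
print(onz(cam('wrist'),[(254,142),(311,171),(220,220)],45).round(1))
E
```

```text
top [496.2 276.1  89.7  70.1 -20.3  45. ] z 44.98632901216118
[[263 189  15  13 139]
 [265 192   1   1   1]
 [259 194   2   3   3]
 [270 203   1   1   1]
 [261 204   1   1   1]
 [265 204   1   1   1]
 [267 205   1   1   1]]
1 139
54 9 [494.  275.7  55.6]
58 5 [493.5 274.9  59.6]
62 10 [491.  276.   64.2]
66 6 [490.2 276.6  67.8]
70 2 [488.6 276.3  71.8]
74 1 [478.6 279.4  76.8]
78 27 [480.6 279.6  80.5]
82 79 [483.  280.7  83.4]
[[440.3 260.3  45. ]
 [464.7 320.5  45. ]
 [525.3 231.1  45. ]]
```

The box centre is (496,276) with its x axis along (0.94,-0.345). The ball is at (482,280.5,79), leaning 0.42 rad towards -x, which fits the description. I go down behind it with shut fingers at z≈66, then push along +x of the box.

```bash
python3 -m inch '[-0.012,0.0145,-0.01,0,0,0,255, -0.012,0.0145,-0.03,0,0,0,255, 0,0,-0.04,0,0,0,255, 0,0,-0.04,0,0,0,255, 0,0,-0.037,0,0,0,255, 0,0,0,0,0,0,255, 0,0,0,0,0,0,255]'
python3 -m inch '[0.0075,-0.0028,0,0,0,0,255, 0.0075,-0.0028,0,0,0,0,255, 0.0075,-0.0028,0,0,0,0,255, 0.0075,-0.0028,0,0,0,0,255, 0.0075,-0.0028,0,0,0,0,255, 0,0,0,0,0,0,255, 0,0,0,0,0,0,255]'
```

```text
time: 11.6
tool_pos: [447.2, 291.4, 66.7]
tcp_rot: [-179.9, -0.2, -175.4]
ft_force: [0.6, 0.6, 0.8]
finger_gap: 0.0
time: 12.3
tool_pos: [485.4, 278.8, 67.2]
tcp_rot: [180.0, -0.0, -175.3]
ft_force: [0.8, -0.5, 0.3]
finger_gap: 0.0
```

```bash
python3 -m inch '[-0.015,0.0056,0,0,0,0,255, -0.015,0.0056,0,0,0,0,255, -0.007,0.002,0.03,0,0,0,255, 0,0,0.045,0,0,0,255, 0,0,0.045,0,0,0,255, 0.01,-0.01,0.037,0,0,0,255, 0,0,0,0,0,0,255, 0,0,0,0,0,0,255]'
python3 - <<'E'
from q import *
C,im,D=snap('wrist','k'); s=r.sense();print(s['tool_pos'])
W=world(C,D);Z=W[...,2]; d=np.hypot(W[...,0]-496,W[...,1]-276); m=(d<30)&(Z>58)&(Z<90)
k=cv2.connectedComponentsWithStats(m.astype(np.uint8))
for i in range(1,k[0]):
    if k[2][i,4]>15: P=W[k[1]==i]; T=P[P[:,2]>76]; print(k[2][i],T.mean(0).round(1))
E
```

```text
time: 13.1
tool_pos: [457.8, 283.0, 225.4]
tcp_rot: [179.9, 0.1, -175.3]
ft_force: [-0.2, 0.5, -0.3]
finger_gap: -0.2
[456.96799362 282.60300628 223.67616976]
[234 210  14  26 176] [507.3 271.6  82.6]
```

View pics/k.png

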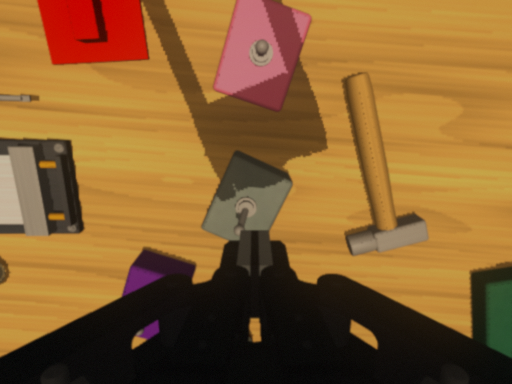

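The toggle has flipped: its ball at (241,220) is now on the other side of the collar, 12 mm to the box's +x. One last check of the plate from the top camera, then hand in.

```bash
python3 - <<'E'
from q import *
C,im,D=snap('top','t'); W=world(C,D); Z=W[...,2]; d=np.hypot(W[...,0]-510,W[...,1]+15)
for lo,hi in((33,45),(22.5,32)):
    m=(d<90)&(Z>lo)&(Z<hi); k=cv2.connectedComponentsWithStats(m.astype(np.uint8))
    for i in range(1,k[0]):
        if k[2][i,4]>20: print(lo,k[2][i,4],rect(W,k[1]==i))
print(r.sense()['ft_force']); print(r.hand_in())
E
```

```text
33 93 [510.2 -16.7  41.7  22.1  -1.4  37. ]
22.5 247 [515.1 -74.2  98.5  25.4   4.6  27.9]
22.5 248 [506.2  40.3 100.1  24.6   4.2  27.8]
[-0.72736152  0.46834891 -0.3681277 ]
the job is handed in; nothing more can be done
None
```

I clamped the aluminium plate in the vice, flipped the grey switch's toggle to its other side, and handed the job in at about 13 s. No verdict came back.

**How it went:** I gripped the plate by its block, tilted it 12° and pushed one end into the left jaw. The left jaw went back to about 14.8 mm, short of the 18.5 mm limit. I then laid the plate flat past the right lip, slid it back, pressed it down with about 18 N and released it so the springs centred it. The toggle was pushed over with shut fingers, and the arm ended up clear of everything.

**Last checks:**

| What | Measured | Needed |
|---|---|---|
| Jaws pushed out | about 4.0 mm each | over 1 mm |
| Block top height | 37.0–37.5 mm (seated: 37) | block centre 25–28.5 mm (seated: 27) |
| Plate tilt | about 0.003 rad | under 0.03 rad |
| Plate squareness to the vice | within about 0.7° | within about 2.9° |
| Plate middle against the jaws' middle | within about 0.5 mm | within 3 mm |
| Toggle ball past the pivot | about 12 mm, roughly +0.37 rad | beyond +0.3 rad |

**Where checks disagreed:**
- **Camera offset:** absolute positions differed by up to 2 mm between pictures, so I worked from plate-to-jaw offsets within single pictures.
- **Block angle:** the far top camera put the block at -1.4°, against +5.0° from the close wrist view. The block covers only about 93 pixels from above, so I trusted the wrist view.
- **Bystanders:** I did not re-measure their positions at the end. Nothing in the views or the force readings suggested that one had been touched.

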